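# Put the stain tin away in the cupboard door and snap the door shut

### The job

Put the blue tin of wood stain away: pull the green cupboard door open through its roller catch, stand the tin upright in the empty bay of the rack on the inside of the door, beside the red tin, then swing the door shut and press it home until the catch snaps and holds it. Work the catch with a light hand, by feel: hook or push the handle rather than clamping it, with always less than 25 N, and ease the door rather than slamming it. Set the tin down rather than dropping it, and leave the other things on the bench where they are.

Things in the scene. Friction and masses are not known exactly. Their poses are not given: they have to be found in the camera images.
- door_swing (a joint): hinge angle of the green door, rad: about 0 when shut, growing as it opens outwards, limit 1.75. Shut, it rests against the back of the catch within 0.005 of 0. Nearly free hinge; the door stays where it is left, save near the catch.
- door: green inset door 244 wide, 18 thick, from 13 to 249 mm above the bench. Origin: on the upright hinge axis, at bench height; z up; y along the door from the hinge to the free edge (at y = 246 mm); x through it from outside to inside (outer face x = 0, inner face x = 18 mm). Seen from outside, the hinge is on the right. It opens outwards.
- cupboard: pine cupboard fixed to the bench, 280 wide (y), 200 deep (x), top 262 above the bench; origin: centre of its underside; its front (x = -100 mm) is flush with the shut door and faces its -x.
- strike (a point): steel bulb on a stem, low inside the door near its free edge (door frame x = 42, y = 215, z = 42 mm). It enters a double roller catch on the cupboard floor: two sprung rollers part for it, then past the middle (2 mm short of shut) they draw the door home by themselves; pulling open meets the same. At the handle: 12 to 19 N either way, by its tension screw, within 6 mm of shut.
- handle (a point): middle of the steel bar handle on the door's outer face: round bar 11 thick, 100 long, level, along the door's y, centred at x = -40, y = 190, z = 240 mm in the door's frame (22 mm below the cupboard's top), with 34 mm free between bar and door. Axes as door.
- hinge (a point): point on the door's upright hinge axis at the height of the handle (240 mm). Axes as door.
- bay (a point): centre of the floor of the empty bay of the pine rack on the door's inner face: at x = 54, y = 169, z = 160 mm in the door's frame. The bay is 72 deep (door's x) by 104 long (door's y), closed by lips 15 high; the door's top edge is 89 mm above this floor. Axes as door.
- tin_blue_mid (a point): centre (half-way up) of the blue-banded steel tin of stain, upright on the bench: 54 in diameter, 75 high, 0.15 to 0.31 kg, z up.
- tin_blue: the same blue tin; origin at the centre of its underside.
- tin_red_mid (a point): centre (half-way up) of the red tin of the same size, which stands loose in the other bay of the rack (door frame y about 68 mm) and rides with the door.
- tin_white: white tin of the same size, on the bench; origin at the centre of its underside. Leave alone.
- tin_yellow: yellow tin of the same size, on the bench; origin at the centre of its underside. Leave alone.
- brush: brush lying on the bench, leave alone.
- glue: white glue bottle, 60 in diameter, 170 high; origin at its underside. Leave alone.
- offcut: pine offcut 110 by 45 by 20 lying on the bench; origin at its underside. Leave alone.
- pencil_jar: glass jar of pencils, 76 in diameter, 155 high; origin at its underside. Leave alone.
There are look-alikes about, which are no part of the job. What is shaped like the tin_blue but orange or turquoise is not meant.

How it is judged (in metres and radians):
On the way, in this order (a step that is already met when the one before it is completed fails the run):
1. the door has been pulled open (value of joint door_swing above 1 rad), for 0.2 s.
2. the blue tin stands upright in the empty bay of the open door's rack, let go (x of tin_blue_mid in the frame of door between 0.04 and 0.068 m and y of tin_blue_mid in the frame of door between 0.138 and 0.2 m and z of tin_blue_mid in the frame of door between 0.19 and 0.205 m and angle between tin_blue_mid's own z axis and vertical below 0.12 rad and value of joint door_swing above 0.6 rad and contact force between the fingers and anything else below 0.2 N), for 0.2 s.
At the end, for the whole second after the job is handed in: The door is shut and held by the catch (hinge angle below 0.012 rad) and at rest; the blue tin stands upright (within 7 degrees) in the free bay of the door rack, and the red tin upright in its own bay (value of joint door_swing below 0.012 rad and x of tin_blue_mid in the frame of door between 0.04 and 0.068 m and y of tin_blue_mid in the frame of door between 0.138 and 0.2 m and z of tin_blue_mid in the frame of door between 0.19 and 0.205 m and angle between each of tin_blue_mid, tin_red_mid's own z axis and vertical below 0.12 rad and x of tin_red_mid in the frame of door between 0.04 and 0.068 m and y of tin_red_mid in the frame of door between 0.045 and 0.092 m and z of tin_red_mid in the frame of door between 0.19 and 0.205 m and angular speed of door below 0.05 rad/s and linear speed of tin_blue below 0.03 m/s); the robot touches nothing.
It fails at once if the door or its handle is pushed, pulled or squeezed with more than 25 N while at the catch (value of joint door_swing below 0.06 rad and contact force between the fingers and door above 25 N).
It fails at once if the door is slammed (swung shut faster than 1.5 rad/s before the catch takes it) (value of joint door_swing above 0.1 rad and velocity of joint door_swing below -1.5 rad/s).
It fails at once if the blue tin is dropped into the rack (x of tin_blue_mid in the frame of door between 0.018 and 0.1 m and y of tin_blue_mid in the frame of door between 0.1 and 0.24 m and value of joint door_swing above 0.6 rad and linear speed of tin_blue above 0.5 m/s and contact force between the fingers and tin_blue below 0.1 N).
It fails at once if something else on the bench is moved (distance of any of tin_white, tin_yellow, brush, glue, offcut, pencil_jar from where it was at the start of the episode above 0.02 m).
It also fails if it takes over 72 s, if anything falls off the work surface, if the arm or the gripper's body presses on something with over 40 N, if the wrist force passes 120 N, or if a joint passes its speed limit or range.

### The arm

A 7-joint arm with a two-finger parallel gripper is mounted at the origin on the work surface. World frame = base frame: x ahead of the robot, y to its left, z up, the work surface at z = 0. Lengths are in m, angles in degrees, forces in N, time in s.
With the tool pointing down it reaches from about 0.425 to 0.875 m from the base axis. Payload 4.7 kg.
Tool frame: the origin (TCP) lies between the finger pads; the fingertips stand 17 mm ahead of it and the grasp point (between the pads) lies 2 mm behind it; z points along the fingers, y is the line along which they close (so a half turn about z gives the same grasp; the last joint's range is limited). The gripper opens to 87 mm and grips with 3 to 60 N. Pads are 19 mm wide; open, the fingers measure 117 mm over their backs; the gripper's body (75 mm by 190 mm) begins 51 mm behind the grasp point.
Start: joints at [-75.739, 18.392, -4.016, 83.108, 1.295, 78.541, -3.26], TCP at [0.151, 0.632, 0.24] pointing down, gripper open.
Joint ranges: [-163.93, 163.93], [-17.29, 119.83], [-79.2, 71.16], [3.27, 140.29], [-89.18, 269.18], [5.43, 117.66], [-154.24, 154.24]. Speed limits (degrees/s): [147.25, 147.25, 180, 180, 180, 180, 180].

### API

Orientations are given as [roll, pitch, yaw] about the fixed x, y, z axes, in that order (R = Rz(yaw) Ry(pitch) Rx(roll)).
In Python, from cell import env, cams gives the robot as it stands.
- The arm moves only by the shell command python3 -m pendant 'ROWS' [FORCE]. ROWS is JSON, a list of rows, each an object of numbers: "tx", "ty", "tz": the shift along the tool's x, y, z each as a share of 0.05 m, from -1 to 1; "spin": the turn about the tool's z as a share of 4 degrees, from -1 to 1; "claw": the closure, from 0 (fully open) to 1 (shut). A call has 1 to 10 rows; each row shifts and turns the commanded pose from where the row before left it, along the tool's axes as they then stand; what a row does not reach is not made up. A row lasts 1/8 s, in which the tool goes at most 62.5 mm and 10.7 degrees, less where a joint would pass 70% of its speed; a pose out of reach is approached as far as the arm can. A call with a number of a shift or a turn outside -1 to 1 is refused whole. A call with a gripper value outside its range is refused whole. The fingers move at their own pace and stop on an object; FORCE is the grip in N (left out, the last holds). Time passes only in rows, so rows that do not move let the fingers close. It gives the time, the measured TCP pose, the force, the opening and the grip force at its end, in the units of the state.
- env.get_obs(): the state, without advancing time (a new reading comes with each control period).
- cams.read_camera(name): name is "scene" or "side" or "wrist"; returns the picture (420x560x3 uint8, red, green, blue); there is no depth.
- cams.camera_info(name): a dict with "fx", "fy", "cx", "cy" (pixels), "rvec" (rotation vector, rad) and "tvec" (3), from world to camera coordinates, as OpenCV has them. Camera axes: x right, y down, z forward; pixel columns grow to the right and rows downward; lengths in m; the calibration is good to about 2 mm. A picture is of the moment at which its call begins: read the wrist's pose just before it. camera_info takes no time and is no camera call; for the wrist camera it gives the pose at the moment of the call.
- env.sign_off(): hands the job in; it is judged then, once.
The state is a dict: "time_s": time; "qpos": joint angles; "joint_velocities": joint speeds; "effort": joint torques, N m; "tool_pos": TCP position; "tool_rot": TCP orientation; "force": force on the tool from outside, world axes, zero at the start; "wrist_torque": the same for the moment, N m; "grip_width": finger opening in m; "grasp_force": force on a finger pad.
Only numpy, scipy, OpenCV 4.12 (cv2) and the standard library are available. Lean on these libraries where they do the work, as an engineer would, in place of code of your own. Each camera call takes 0.05 s, during which the arm holds its last target. There are 200 camera calls.

## Working session

There is one attempt and no reset: what is moved stays moved. The work goes in short steps, Python scripts to look and compute and a shell command to move; the robot and the scene stay as the last step left them, time stands still between calls to the robot, and variables do not carry over. Pictures are saved under pics/ and viewed, at most 10 in all, crops included, and the job is handed in when it is done.

```bash
mkdir -p pics; ls
cat > h.py <<'E'
import numpy as np, cv2
from cell import env, cams
def snap(n,f):
    im=cams.read_camera(n); cv2.imwrite('pics/'+f,im[:,:,::-1]); return im
def ray(n,u,v,info=None):
    c=info or cams.camera_info(n); R,_=cv2.Rodrigues(np.array(c['rvec'],float)); t=np.array(c['tvec'],float).ravel()
    d=R.T@np.array([(u-c['cx'])/c['fx'],(v-c['cy'])/c['fy'],1.]); return -R.T@t, d/np.linalg.norm(d)
def onz(n,u,v,z):
    o,d=ray(n,u,v); return o+d*(z-o[2])/d[2]
def tri(a,b):
    A=np.zeros((3,3));B=np.zeros(3)
    for n,u,v in (a,b):
        o,d=ray(n,u,v);P=np.eye(3)-np.outer(d,d);A+=P;B+=P@o
    return np.linalg.solve(A,B)
def proj(n,p):
    c=cams.camera_info(n); R,_=cv2.Rodrigues(np.array(c['rvec'],float)); q=R@np.array(p,float)+np.array(c['tvec']).ravel()
    return np.round([c['fx']*q[0]/q[2]+c['cx'],c['fy']*q[1]/q[2]+c['cy']],1)
E
python3 - <<'E'
from h import *
snap('scene','s0.png');snap('side','d0.png')
for n in('scene','side'):
    print(n,ray(n,280,210))
print(env.get_obs())
E
```

```text
pics
scene (array([ 0.27806149, -0.25245272,  1.05857104]), array([ 0.27359849,  0.32113853, -0.90664983]))
side (array([ 1.21056577, -0.56269801,  0.8775761 ]), array([-0.55698346,  0.54165281, -0.62958849]))
{'time_s': 0.1, 'qpos': array([-75.73991264,  18.43572905,  -4.01547258,  83.16781215,
         1.2940724 ,  78.54078934,  -3.26118059]), 'joint_velocities': array([-0.00396505, -0.08744071,  0.10877373, -0.16566186, -0.06467151,
       -0.00264486, -0.06498789]), 'effort': array([-1.81346854e-04, -4.92570376e+01, -4.05796096e-01, -3.13401461e+01,
       -6.43779687e-02,  3.95997043e-02,  8.34085176e-05]), 'tool_pos': array([0.1511458 , 0.631704  , 0.23856133]), 'tool_rot': array([-1.79900849e+02,  4.55281909e-03,  1.66548087e+02]), 'force': array([-0.61866798,  0.87815671, -0.0104645 ]), 'wrist_torque': array([ 0.01906345,  0.05555497, -0.03071331]), 'grasp_force': 0.0, 'grip_width': 0.08691996128620719}
```

View pics/s0.png

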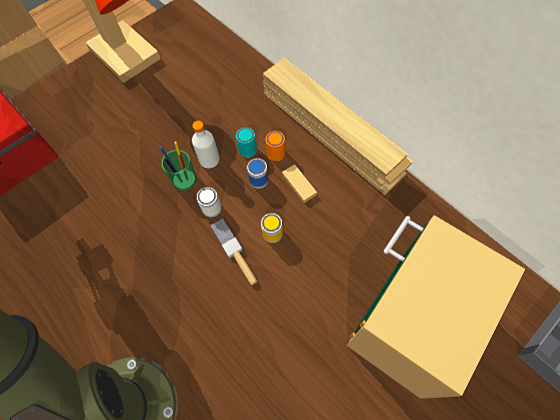

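View pics/d0.png

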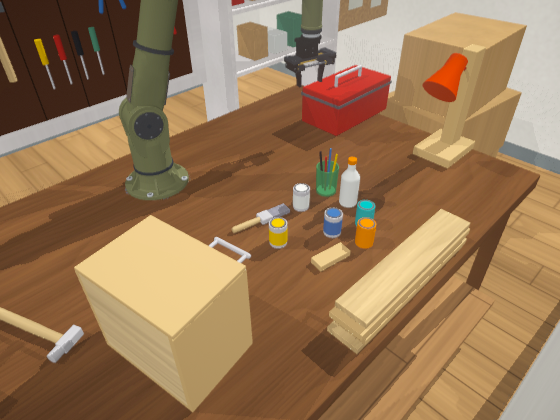

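The scene view shows the tins: blue at (258,172), turquoise at (246,141), orange at (275,145), yellow at (271,227) and white at (208,201). The blue-banded one at (258,172), which is (333,222) in the side view, is the one meant; turquoise and orange are excluded by the task. The handle is at about (403,238) and the cupboard top at about (435,305).

Run:
```python
from h import *
a=cv2.imread('pics/s0.png');b=cv2.imread('pics/d0.png')
k=lambda i,y0,y1,x0,x1,w,h:cv2.resize(i[y0:y1,x0:x1],(w,h),interpolation=cv2.INTER_CUBIC)
# scene cupboard crop x335-535 y205-405 *2 ; blue crop x225-325,y120-220 *4
out=np.hstack([k(a,205,405,335,535,400,400),k(a,120,220,225,325,400,400)])
cv2.imwrite('pics/c0.png',out)
# top face mask
h=cv2.cvtColor(a,cv2.COLOR_BGR2HSV)
m=cv2.inRange(h,(12,80,215),(30,160,255)); m[:, :335]=0; m[:200]=0
n,l,st,_=cv2.connectedComponentsWithStats(m); i=1+np.argmax(st[1:,4]); mm=(l==i).astype(np.uint8)
c=max(cv2.findContours(mm,0,2)[0],key=cv2.contourArea)
q=cv2.approxPolyDP(c,8,True)[:,0]; print(q.tolist())
for p in q: print(p,onz('scene',*p,.262).round(4))
# blue masks
for n,im in(('scene',a),('side',b)):
    h=cv2.cvtColor(im,cv2.COLOR_BGR2HSV); m=cv2.inRange(h,(105,120,60),(120,255,255))
    N,l,st,ce=cv2.connectedComponentsWithStats(m)
    for j in range(1,N):
        if st[j,4]>40: print(n,st[j],ce[j].round(1))
```

```text
[[433, 216], [364, 327], [462, 394], [524, 269]]
[433 216] [ 0.736  -0.2008  0.262 ]
[364 327] [ 0.4656 -0.2511  0.262 ]
[462 394] [ 0.5025 -0.4446  0.262 ]
[524 269] [ 0.7727 -0.3946  0.262 ]
scene [160 147  17  25  47] [166.8 156.9]
scene [250 160  14  13 140] [256.4 166.2]
scene [248 171  20  15 150] [258.6 180.1]
side [99  0  4 14 53] [100.5   6.1]
side [327 209  13   8  77] [333.2 212.3]
side [324 219  18  16 194] [331.9 227.7]
```

View pics/c0.png

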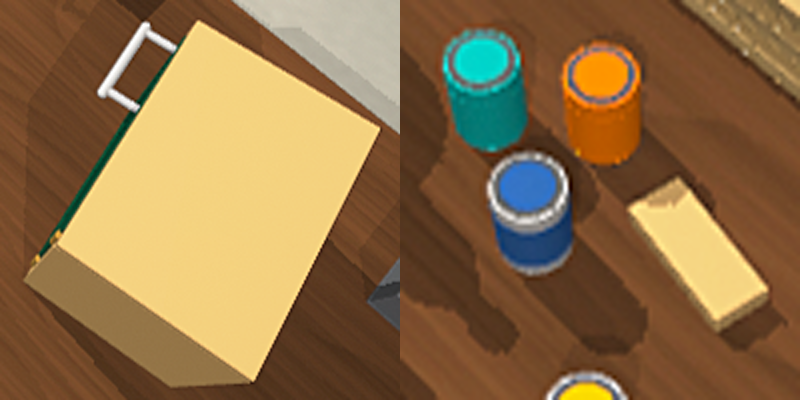

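The enlarged crop confirms it: the tin with the blue lid and band (scene about (257,167) for the lid) stands just below turquoise and orange, with the offcut to its right. The handle bar runs from (408,219) to (387,251). The cupboard front edge runs (433,216) to (364,327), with the hinge at the near end.

```bash
cat >> h.py <<'E'
PHI=np.radians(10.65); C=np.array([.6192,-.3228])
def door(th,p):
    ex0=np.array([np.sin(PHI),-np.cos(PHI)]);ey0=np.array([np.cos(PHI),np.sin(PHI)])
    H=C-.1*ex0-.124*ey0
    a=PHI+th; ex=np.array([np.sin(a),-np.cos(a)]);ey=np.array([np.cos(a),np.sin(a)])
    return H+p[0]*ex+p[1]*ey
def go(dst,yaw=None):
    "tool-frame shift in units of .05 and spin in units of 4deg to dst"
    o=env.get_obs();p=o['tool_pos'];y=o['tool_rot'][2];R=np.radians(y)
    d=np.array(dst)-p; tx=np.array([np.cos(R),np.sin(R),0]);ty=np.array([np.sin(R),-np.cos(R),0])
    s=0 if yaw is None else -((yaw-y+180)%360-180)/4
    print('pos',p.round(4),'yaw',round(y,2),'tx',round(d@tx/.05,2),'ty',round(d@ty/.05,2),'tz',round(-d[2]/.05,2),'spin',round(s,2))
E
python3 - <<'E'
from h import *
hs=door(0,(-.04,.19));print('handle',hs, proj('scene',[*hs,.24]),proj('side',[*hs,.24]),'hinge',door(0,(0,0)))
print('bar ends',onz('scene',408,219,.24),onz('scene',387,251,.24))
for e in(.14,.24): print(proj('scene',[*door(0,(-.04,e)),.24]))
print('tin lid',onz('scene',256.9,166.4,.075), tri(('scene',256.9,166.4),('side',333.2,212.3)))
for nm,u,v in(('turq',246,135),('or',275,138.5),('off',302,182)):print(nm,onz('scene',u,v,.075))
t=hs;n=door(0,(-.12,.19));go([*n,.31],100.65)
E
python3 -m pendant '[{"spin":1,"tz":-0.3,"claw":1},{"spin":1,"tz":-0.3,"claw":1},{"spin":1,"tz":-0.3,"claw":1},{"spin":1,"tz":-0.3,"claw":1},{"spin":1,"claw":1},{"spin":1,"claw":1},{"spin":1,"claw":1},{"spin":1,"claw":1},{"spin":1,"claw":1},{"spin":1,"claw":1}]' 10
python3 -m pendant '[{"spin":1,"claw":1},{"spin":1,"claw":1},{"spin":1,"claw":1},{"spin":1,"claw":1},{"spin":1,"claw":1},{"spin":1,"claw":1},{"spin":0.5,"claw":1},{"claw":1}]'
python3 -c "
from h import *
go([*door(0,(-.12,.19)),.31],100.65)"
```

```text
handle [ 0.65818985 -0.17301418] [395.9 235.3] [231.3 245.3] hinge [ 0.47885506 -0.24743888]
bar ends [ 0.7051226  -0.16686948  0.24      ] [ 0.61848405 -0.18245295  0.24      ]
[383.9 254. ]
[407.5 217.4]
tin lid [0.61964391 0.23387128 0.075     ] [0.61925095 0.23300806 0.07442539]
turq [0.66636201 0.33097013 0.075     ]
or [0.71666433 0.26553047 0.075     ]
off [0.67328403 0.11466024 0.075     ]
pos [0.1511 0.6317 0.2386] yaw 166.55 tx -12.95 ty -11.83 tz -1.43 spin 16.47
pos [0.1511 0.6317 0.2386] yaw 166.55 tx -12.95 ty -11.83 tz -1.43 spin 16.47invalid input at $[0]: expected keys tx, ty, tz, spin, claw
invalid input at $[0]: expected keys tx, ty, tz, spin, claw
```

```bash
python3 -m pendant '[{"tx":0,"ty":0,"spin":1,"tz":-0.4,"claw":1},{"tx":0,"ty":0,"spin":1,"tz":-0.4,"claw":1},{"tx":0,"ty":0,"spin":1,"tz":-0.4,"claw":1},{"tx":0,"ty":0,"spin":1,"tz":-0.3,"claw":1},{"tx":0,"ty":0,"tz":0,"spin":1,"claw":1},{"tx":0,"ty":0,"tz":0,"spin":1,"claw":1},{"tx":0,"ty":0,"tz":0,"spin":1,"claw":1},{"tx":0,"ty":0,"tz":0,"spin":1,"claw":1},{"tx":0,"ty":0,"tz":0,"spin":1,"claw":1},{"tx":0,"ty":0,"tz":0,"spin":1,"claw":1}]' 10
python3 -m pendant '[{"tx":0,"ty":0,"tz":0,"spin":1,"claw":1},{"tx":0,"ty":0,"tz":0,"spin":1,"claw":1},{"tx":0,"ty":0,"tz":0,"spin":1,"claw":1},{"tx":0,"ty":0,"tz":0,"spin":1,"claw":1},{"tx":0,"ty":0,"tz":0,"spin":1,"claw":1},{"tx":0,"ty":0,"tz":0,"spin":1,"claw":1},{"tx":0,"ty":0,"tz":0,"spin":0.5,"claw":1},{"tx":0,"ty":0,"tz":0,"spin":0,"claw":1}]'
python3 -c "
from h import *
go([*door(0,(-.12,.19)),.31],100.65)"
```

```text
time_s: 1.35
tool_pos: [0.1511, 0.6319, 0.3139]
tool_rot: [-180.0, 0.0, 126.4]
force: [-0.6, -0.5, -1.1]
grip_width: 0.0018
grasp_force: 0.0
time_s: 2.35
tool_pos: [0.1512, 0.6321, 0.3143]
tool_rot: [-180.0, 0.0, 100.6]
force: [-0.3, 0.7, 0.8]
grip_width: 0.0003
grasp_force: 0.0
pos [0.1512 0.6321 0.3143] yaw 100.58 tx -16.09 ty 7.01 tz 0.09 spin -0.02
```

```bash
A='import'; 
python3 -m pendant '[{"tx":-0.8,"ty":0.35,"tz":0,"spin":0,"claw":1},{"tx":-0.8,"ty":0.35,"tz":0,"spin":0,"claw":1},{"tx":-0.8,"ty":0.35,"tz":0,"spin":0,"claw":1},{"tx":-0.8,"ty":0.35,"tz":0,"spin":0,"claw":1},{"tx":-0.8,"ty":0.35,"tz":0,"spin":0,"claw":1},{"tx":-0.8,"ty":0.35,"tz":0,"spin":0,"claw":1},{"tx":-0.8,"ty":0.35,"tz":0,"spin":0,"claw":1},{"tx":-0.8,"ty":0.35,"tz":0,"spin":0,"claw":1},{"tx":-0.8,"ty":0.35,"tz":0,"spin":0,"claw":1},{"tx":-0.8,"ty":0.35,"tz":0,"spin":0,"claw":1}]'
python3 -m pendant '[{"tx":-0.8,"ty":0.35,"tz":0,"spin":0,"claw":1},{"tx":-0.8,"ty":0.35,"tz":0,"spin":0,"claw":1},{"tx":-0.8,"ty":0.35,"tz":0,"spin":0,"claw":1},{"tx":-0.8,"ty":0.35,"tz":0,"spin":0,"claw":1},{"tx":-0.8,"ty":0.35,"tz":0,"spin":0,"claw":1},{"tx":-0.8,"ty":0.35,"tz":0,"spin":0,"claw":1},{"tx":-0.8,"ty":0.35,"tz":0,"spin":0,"claw":1},{"tx":-0.8,"ty":0.35,"tz":0,"spin":0,"claw":1},{"tx":-0.8,"ty":0.35,"tz":0,"spin":0,"claw":1},{"tx":-0.8,"ty":0.35,"tz":0,"spin":0,"claw":1}]'
python3 -m pendant '[{"tx":0,"ty":0,"tz":0,"spin":0,"claw":1},{"tx":0,"ty":0,"tz":0,"spin":0,"claw":1}]'
python3 -c "
from h import *
go([*door(0,(-.0175,.19)),.24],100.65)"
```

```text
time_s: 3.6
tool_pos: [0.3972, 0.2696, 0.3148]
tool_rot: [180.0, -0.0, 100.6]
force: [0.9, -0.3, -0.0]
grip_width: 0.0003
grasp_force: 0.0
time_s: 4.85
tool_pos: [0.6426, -0.091, 0.3145]
tool_rot: [180.0, -0.0, 100.6]
force: [0.9, -0.8, 1.0]
grip_width: 0.0005
grasp_force: 0.0
time_s: 5.1
tool_pos: [0.6416, -0.0897, 0.3143]
tool_rot: [-180.0, -0.0, 100.6]
force: [-0.0, 0.6, -0.4]
grip_width: 0.0001
grasp_force: 0.0
pos [ 0.6416 -0.0897  0.3143] yaw 100.58 tx -2.15 ty 0.02 tz 1.49 spin -0.02
```

```bash
python3 -m pendant '[{"tx":-0.7,"ty":0,"tz":0,"spin":0,"claw":1},{"tx":-0.7,"ty":0,"tz":0,"spin":0,"claw":1},{"tx":-0.5,"ty":0,"tz":0,"spin":0,"claw":1},{"tx":-0.25,"ty":0.02,"tz":0,"spin":0,"claw":1},{"tx":0,"ty":0,"tz":0.2,"spin":0,"claw":1},{"tx":0,"ty":0,"tz":0.2,"spin":0,"claw":1},{"tx":0,"ty":0,"tz":0,"spin":0,"claw":1}]'
python3 -c "
from h import *
go([*door(0,(-.0175,.19)),.24],100.65)
snap('wrist','w1.png');print(proj('wrist',[*door(0,(-.04,.19)),.24]),proj('wrist',[*door(0,(0,.19)),.249]))"
```

```text
time_s: 5.98
tool_pos: [0.6622, -0.1936, 0.293]
tool_rot: [-179.9, -0.1, 100.7]
force: [-0.2, 0.3, -1.0]
grip_width: 0.0006
grasp_force: 0.0
pos [ 0.6622 -0.1936  0.293 ] yaw 100.68 tx -0.03 ty -0.0 tz 1.06 spin 0.01
[280.5 202.6] [280.5 275.7]
```

View pics/w1.png

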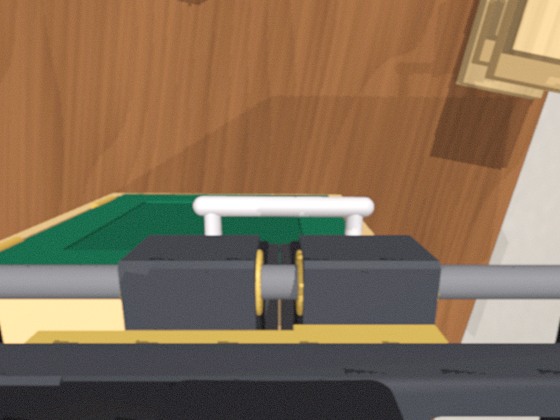

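The wrist view shows the bar's middle at (284,207), about 2 mm further inward than predicted, with the fingers over the gap behind it. I'll shift 2 mm inward and descend.

```bash
python3 -m pendant '[{"tx":-0.06,"ty":0.0,"tz":0.2,"spin":0,"claw":1},{"tx":0,"ty":0,"tz":0.2,"spin":0,"claw":1},{"tx":0,"ty":0,"tz":0.2,"spin":0,"claw":1},{"tx":0,"ty":0,"tz":0.2,"spin":0,"claw":1}]'
python3 -m pendant '[{"tx":0,"ty":0,"tz":0.2,"spin":0,"claw":1},{"tx":0,"ty":0,"tz":0.1,"spin":0,"claw":1},{"tx":0,"ty":0,"tz":0,"spin":0,"claw":1}]'
python3 -m pendant '[{"tx":0.05,"ty":0,"tz":0,"spin":0,"claw":1},{"tx":0.05,"ty":0,"tz":0,"spin":0,"claw":1},{"tx":0,"ty":0,"tz":0,"spin":0,"claw":1}]'
python3 -c "
from h import *
go([*door(0,(-.0175,.19)),.24],100.65)"
```

```text
time_s: 6.52
tool_pos: [0.6629, -0.1986, 0.2536]
tool_rot: [-180.0, -0.0, 100.5]
force: [-0.2, 0.3, 0.1]
grip_width: 0.0003
grasp_force: 0.0
time_s: 6.9
tool_pos: [0.6628, -0.1986, 0.2391]
tool_rot: [-180.0, -0.0, 100.5]
force: [-0.1, 0.6, -0.6]
grip_width: 0.0004
grasp_force: 0.0
time_s: 7.28
tool_pos: [0.6623, -0.1933, 0.2399]
tool_rot: [180.0, -0.0, 100.6]
force: [0.0, -0.1, -0.3]
grip_width: 0.0001
grasp_force: 0.0
pos [ 0.6623 -0.1933  0.2399] yaw 100.59 tx -0.04 ty -0.01 tz -0.0 spin -0.02
```

```bash
python3 -m pendant '[{"tx":0.04,"ty":0,"tz":0,"spin":0,"claw":1},{"tx":0.02,"ty":0,"tz":0,"spin":0,"claw":1},{"tx":0.0,"ty":0,"tz":0,"spin":0,"claw":1}]' | grep -E 'pos|force'
python3 -m pendant '[{"tx":0.02,"ty":0,"tz":0,"spin":0,"claw":1},{"tx":0.02,"ty":0,"tz":0,"spin":0,"claw":1},{"tx":0.0,"ty":0,"tz":0,"spin":0,"claw":1}]' | grep -E 'pos|force'
python3 -m pendant '[{"tx":0.02,"ty":0,"tz":0,"spin":0,"claw":1},{"tx":0.0,"ty":0,"tz":0,"spin":0,"claw":1}]' | grep -E 'pos|force'
```

```text
tool_pos: [0.6615, -0.1908, 0.2396]
force: [0.5, -0.5, -0.4]
grasp_force: 0.1
tool_pos: [0.6614, -0.1905, 0.2397]
force: [1.5, -3.9, -1.5]
grasp_force: 2.4
tool_pos: [0.6613, -0.1905, 0.2397]
force: [3.2, -5.1, -2.6]
grasp_force: 3.2
```

```bash
for i in 1; do
python3 -m pendant '[{"tx":0.02,"ty":0,"tz":0,"spin":0,"claw":1},{"tx":0.02,"ty":0,"tz":0,"spin":0,"claw":1},{"tx":0.0,"ty":0,"tz":0,"spin":0,"claw":1}]' | grep -E 'pos|force'
python3 -m pendant '[{"tx":0.02,"ty":0,"tz":0,"spin":0,"claw":1},{"tx":0.0,"ty":0,"tz":0,"spin":0,"claw":1}]' | grep -E 'pos|force'
done
```

```text
tool_pos: [0.6612, -0.1903, 0.2398]
force: [4.9, -9.5, -3.2]
grasp_force: 4.8
tool_pos: [0.6601, -0.1857, 0.2395]
force: [0.2, 0.2, -0.7]
grasp_force: 0.0
```

The catch let go at about 13 N. Now I'll swing the door along the arc.

```bash
python3 -m pendant '[{"tx":0.15,"ty":-0.02,"tz":0,"spin":-0.5,"claw":1},{"tx":0.14,"ty":-0.02,"tz":0,"spin":-0.5,"claw":1},{"tx":0.27,"ty":-0.045,"tz":0,"spin":-1,"claw":1},{"tx":0.27,"ty":-0.045,"tz":0,"spin":-1,"claw":1},{"tx":0.27,"ty":-0.045,"tz":0,"spin":-1,"claw":1},{"tx":0.27,"ty":-0.045,"tz":0,"spin":-1,"claw":1}]'
python3 -c "
from h import *
th=np.radians(env.get_obs()['tool_rot'][2])-np.pi/2-PHI;print(th)
go([*door(th,(-.025,.19)),.24])"
```

```text
time_s: 9.65
tool_pos: [0.6278, -0.1224, 0.2397]
tool_rot: [180.0, -0.0, 120.8]
force: [0.4, -1.1, -0.7]
grip_width: 0.0004
grasp_force: 0.3
0.3522053873716646
pos [ 0.6278 -0.1224  0.2397] yaw 120.83 tx -0.12 ty -0.04 tz -0.01 spin 0
```

```bash
python3 -m pendant '[{"tx":0.26,"ty":-0.045,"tz":0,"spin":-1,"claw":1},{"tx":0.26,"ty":-0.045,"tz":0,"spin":-1,"claw":1},{"tx":0.26,"ty":-0.045,"tz":0,"spin":-1,"claw":1},{"tx":0.26,"ty":-0.045,"tz":0,"spin":-1,"claw":1},{"tx":0.26,"ty":-0.045,"tz":0,"spin":-1,"claw":1},{"tx":0.26,"ty":-0.045,"tz":0,"spin":-1,"claw":1},{"tx":0.26,"ty":-0.045,"tz":0,"spin":-1,"claw":1}]'
python3 -m pendant '[{"tx":0.26,"ty":-0.045,"tz":0,"spin":-1,"claw":1},{"tx":0.26,"ty":-0.045,"tz":0,"spin":-1,"claw":1},{"tx":0.26,"ty":-0.045,"tz":0,"spin":-1,"claw":1},{"tx":0.26,"ty":-0.045,"tz":0,"spin":-1,"claw":1},{"tx":0.26,"ty":-0.045,"tz":0,"spin":-1,"claw":1},{"tx":0.18,"ty":-0.03,"tz":0,"spin":-0.7,"claw":1},{"tx":0.1,"ty":-0.02,"tz":0,"spin":-0.4,"claw":1},{"tx":0,"ty":0,"tz":0,"spin":0,"claw":1}]'
python3 -c "
from h import *
th=np.radians(env.get_obs()['tool_rot'][2])-np.pi/2-PHI;print(th)
go([*door(th,(-.025,.19)),.24])"
```

```text
time_s: 10.52
tool_pos: [0.5552, -0.0668, 0.2398]
tool_rot: [180.0, -0.0, 148.8]
force: [0.1, -1.2, 0.8]
grip_width: 0.0002
grasp_force: 0.3
time_s: 11.52
tool_pos: [0.4777, -0.0523, 0.2397]
tool_rot: [180.0, 0.0, 173.0]
force: [0.3, -0.1, -0.8]
grip_width: 0.0002
grasp_force: 0.0
1.2621632999902639
pos [ 0.4777 -0.0523  0.2397] yaw 172.97 tx 0.0 ty -0.07 tz -0.01 spin 0
```

```bash
python3 -m pendant '[{"tx":0,"ty":0,"tz":-0.6,"spin":0,"claw":0.5},{"tx":0,"ty":0,"tz":-0.6,"spin":0,"claw":0},{"tx":0,"ty":0,"tz":-0.6,"spin":0,"claw":0},{"tx":0,"ty":0,"tz":0,"spin":0,"claw":0}]'
python3 -c "
from h import *
for nm,u,v,z in(('white',207,196,.075),('yellow',271.5,221,.075),('glue',199,126,.17),('gluebase',207,160,0),('jar',177,157,.155),('jarbase',184,181,0)):print(nm,onz('scene',u,v,z).round(3))
print('tinside',onz('side',333.2,212.3,.075))
go([.6194,.2335,.16])"
```

```text
time_s: 12.02
tool_pos: [0.4794, -0.0526, 0.3318]
tool_rot: [180.0, 0.2, 172.9]
force: [0.3, 0.2, -0.8]
grip_width: 0.0326
grasp_force: 0.0
white [0.466 0.259 0.075]
yellow [0.538 0.089 0.075]
glue [0.561 0.38  0.17 ]
gluebase [0.555 0.389 0.   ]
jar [0.466 0.355 0.155]
jarbase [0.463 0.381 0.   ]
tinside [0.61969508 0.2310124  0.075     ]
pos [ 0.4794 -0.0526  0.3318] yaw 172.92 tx -2.07 ty 6.02 tz 3.44 spin 0
```

```bash
python3 -m pendant '[{"tx":-0.207,"ty":0.602,"tz":0,"spin":0,"claw":0},{"tx":-0.207,"ty":0.602,"tz":0,"spin":0,"claw":0},{"tx":-0.207,"ty":0.602,"tz":0,"spin":0,"claw":0},{"tx":-0.207,"ty":0.602,"tz":0,"spin":0,"claw":0},{"tx":-0.207,"ty":0.602,"tz":0,"spin":0,"claw":0},{"tx":-0.207,"ty":0.602,"tz":0.2,"spin":0,"claw":0},{"tx":-0.207,"ty":0.602,"tz":0.4,"spin":0,"claw":0},{"tx":-0.207,"ty":0.602,"tz":0.6,"spin":0,"claw":0},{"tx":-0.207,"ty":0.602,"tz":0.6,"spin":0,"claw":0},{"tx":-0.207,"ty":0.602,"tz":0.6,"spin":0,"claw":0}]'
python3 -m pendant '[{"tx":0,"ty":0,"tz":0.6,"spin":0,"claw":0},{"tx":0,"ty":0,"tz":0,"spin":0,"claw":0},{"tx":0,"ty":0,"tz":0,"spin":0,"claw":0}]'
python3 - <<'E'
from h import *
go([.6194,.2335,.058])
im=snap('wrist','w2.png'); h=cv2.cvtColor(im,cv2.COLOR_RGB2HSV); m=cv2.inRange(h,(105,110,60),(120,255,255))
N,l,st,ce=cv2.connectedComponentsWithStats(m)
for j in range(1,N):
    if st[j,4]>150: print(st[j],ce[j].round(1),onz('wrist',*ce[j],.074).round(4))
print(proj('wrist',[.6194,.2335,.075]))
s=snap('scene','s2.png')
E
```

```text
time_s: 13.28
tool_pos: [0.6174, 0.2358, 0.2069]
tool_rot: [-180.0, -0.1, 173.0]
force: [-0.2, -0.4, 0.4]
grip_width: 0.087
grasp_force: 0.0
time_s: 13.65
tool_pos: [0.618, 0.2336, 0.1801]
tool_rot: [180.0, 0.0, 172.9]
force: [0.7, -0.4, 0.3]
grip_width: 0.0872
grasp_force: 0.0
pos [0.618  0.2336 0.1801] yaw 172.93 tx -0.03 ty 0.0 tz 2.44 spin 0
[250 169  58  21 347] [278.6 175.6] [0.5888 0.2367 0.074 ]
[ 252  192   53   51 1654] [277.2 217.8] [0.6188 0.2319 0.074 ]
[279.5 218.7]
```

View pics/w2.png

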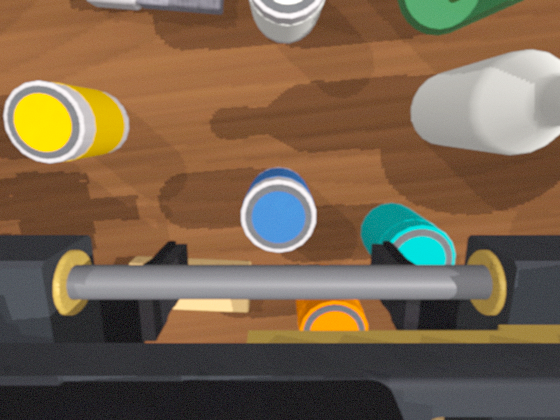

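View pics/s2.png

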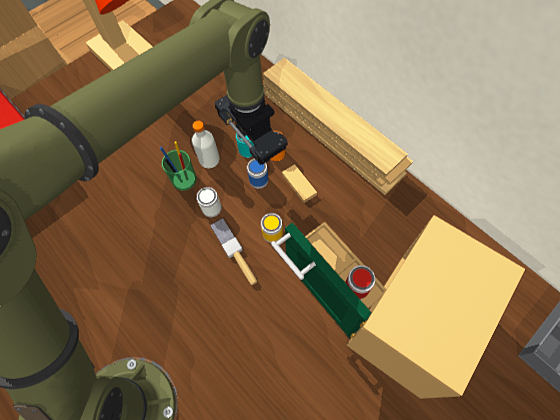

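The wrist view puts the blue lid at (277,218), as predicted, alone between the open fingers. The scene view shows the door open, its free edge near (288,227), the red tin at (361,280) and the empty bay at about (325,252).

```bash
python3 -m pendant '[{"tx":-0.03,"ty":-0.02,"tz":0.6,"spin":0,"claw":0},{"tx":0,"ty":0,"tz":0.7,"spin":0,"claw":0},{"tx":0,"ty":0,"tz":0.6,"spin":0,"claw":0},{"tx":0,"ty":0,"tz":0.4,"spin":0,"claw":0},{"tx":0,"ty":0,"tz":0.14,"spin":0,"claw":0},{"tx":0,"ty":0,"tz":0,"spin":0,"claw":0}]'
python3 -m pendant '[{"tx":0,"ty":0,"tz":0,"spin":0,"claw":0.2},{"tx":0,"ty":0,"tz":0,"spin":0,"claw":1},{"tx":0,"ty":0,"tz":0,"spin":0,"claw":1},{"tx":0,"ty":0,"tz":0,"spin":0,"claw":1},{"tx":0,"ty":0,"tz":0,"spin":0,"claw":1}]' 20
python3 - <<'E'
from h import *
im=cv2.imread('pics/s2.png'); h=cv2.cvtColor(im,cv2.COLOR_BGR2HSV)
m=cv2.inRange(h,(65,100,30),(95,255,255)); m[:,:275]=0
c=max(cv2.findContours(m,0,2)[0],key=cv2.contourArea); q=cv2.approxPolyDP(c,3,True)[:,0]
for p in q: print(p,onz('scene',*p,.249).round(4))
for th in(1.2,1.26,1.3):
    print(th,[proj('scene',[*door(th,p),.249]).tolist() for p in((0,.246),(.018,.246),(0,.002),(.018,.002))],'red',proj('scene',[*door(th,(.054,.068)),.235]))
m=cv2.inRange(h,(0,150,90),(6,255,255))|cv2.inRange(h,(174,150,90),(180,255,255)); m[:200]=0
N,l,st,ce=cv2.connectedComponentsWithStats(m)
for j in range(1,N):
    if st[j,4]>40: print(st[j],ce[j])
E
```

```text
time_s: 14.5
tool_pos: [0.6194, 0.2325, 0.0583]
tool_rot: [180.0, 0.0, 172.9]
force: [0.8, 0.6, -0.5]
grip_width: 0.087
grasp_force: 0.0
time_s: 15.12
tool_pos: [0.619, 0.2325, 0.0578]
tool_rot: [180.0, 0.0, 173.0]
force: [-0.1, 0.2, 1.2]
grip_width: 0.0538
grasp_force: 20.0
[291 223] [ 0.5182 -0.0034  0.249 ]
[285 227] [ 0.503  -0.0012  0.249 ]
[285 233] [ 0.4937 -0.0109  0.249 ]
[291 235] [ 0.4995 -0.0228  0.249 ]
[286 240] [ 0.4844 -0.0235  0.249 ]
[286 253] [ 0.465  -0.0438  0.249 ]
[300 270] [ 0.4603 -0.0888  0.249 ]
[312 260] [ 0.4922 -0.0908  0.249 ]
[316 263] [ 0.4935 -0.1008  0.249 ]
[301 280] [ 0.4474 -0.1046  0.249 ]
[349 337] [ 0.4351 -0.2438  0.249 ]
[370 312] [ 0.4978 -0.2404  0.249 ]
1.2 [[293.7, 221.9], [300.9, 217.5], [365.5, 320.8], [373.0, 315.5]] red [365.5 279. ]
1.26 [[288.0, 225.7], [294.8, 220.9], [365.4, 320.9], [372.6, 315.1]] red [362.9 278.9]
1.3 [[284.2, 228.4], [290.9, 223.3], [365.4, 320.9], [372.3, 314.8]] red [361.1 278.8]
[353 269  19  18 270] [361.64074074 277.57407407]
[353 291  17   8  50] [360.66 294.18]
```

```bash
python3 -m pendant '[{"tx":0,"ty":0,"tz":-0.3,"spin":0,"claw":1},{"tx":0,"ty":0,"tz":-0.6,"spin":0,"claw":1},{"tx":0,"ty":0,"tz":-0.7,"spin":0,"claw":1},{"tx":0,"ty":0,"tz":-0.8,"spin":0,"claw":1},{"tx":0,"ty":0,"tz":-0.8,"spin":0,"claw":1},{"tx":0,"ty":0,"tz":-0.8,"spin":-0.4,"claw":1},{"tx":0,"ty":0,"tz":-0.8,"spin":0,"claw":1},{"tx":0,"ty":0,"tz":-0.7,"spin":0,"claw":1},{"tx":0,"ty":0,"tz":-0.2,"spin":0,"claw":1},{"tx":0,"ty":0,"tz":0,"spin":0,"claw":1}]'
python3 -c "
from h import *
th=1.29
go([*door(th,(.054,.169)),.2178],np.degrees(PHI+th)+90)"
```

```text
time_s: 16.38
tool_pos: [0.6189, 0.2322, 0.3426]
tool_rot: [180.0, 0.0, 174.5]
force: [-0.0, 0.8, -1.7]
grip_width: 0.0535
grasp_force: 20.0
pos [0.6189 0.2322 0.3426] yaw 174.54 tx 0.8 ty -6.44 tz 2.5 spin -0.01
```

```bash
python3 -m pendant '[{"tx":0.04,"ty":-0.3,"tz":0,"spin":0,"claw":1},{"tx":0.07,"ty":-0.6,"tz":0,"spin":0,"claw":1},{"tx":0.08,"ty":-0.65,"tz":0,"spin":0,"claw":1},{"tx":0.08,"ty":-0.65,"tz":0,"spin":0,"claw":1},{"tx":0.08,"ty":-0.65,"tz":0,"spin":0,"claw":1},{"tx":0.08,"ty":-0.65,"tz":0,"spin":0,"claw":1},{"tx":0.08,"ty":-0.65,"tz":0,"spin":0,"claw":1},{"tx":0.08,"ty":-0.65,"tz":0,"spin":0,"claw":1},{"tx":0.08,"ty":-0.65,"tz":0,"spin":0,"claw":1},{"tx":0.07,"ty":-0.6,"tz":0,"spin":0,"claw":1}]'
python3 -m pendant '[{"tx":0.06,"ty":-0.44,"tz":0,"spin":0,"claw":1},{"tx":0,"ty":0,"tz":0.5,"spin":0,"claw":1},{"tx":0,"ty":0,"tz":0,"spin":0,"claw":1},{"tx":0,"ty":0,"tz":0,"spin":0,"claw":1}]'
python3 - <<'E'
from h import *
th=1.29
go([*door(th,(.054,.169)),.2178],np.degrees(PHI+th)+90)
a=snap('scene','s3.png');b=snap('side','d3.png')
k=lambda i,y0,y1,x0,x1,w,h:cv2.resize(i[y0:y1,x0:x1,::-1],(w,h),interpolation=cv2.INTER_CUBIC)
cv2.imwrite('pics/c3.png',np.hstack([k(a,190,340,250,400,400,400),k(b,150,300,150,300,400,400)]))
E
```

```text
time_s: 17.62
tool_pos: [0.5515, -0.0676, 0.341]
tool_rot: [-180.0, -0.2, 174.5]
force: [-0.4, -0.1, -1.1]
grip_width: 0.0539
grasp_force: 20.0
time_s: 18.12
tool_pos: [0.5479, -0.0868, 0.3174]
tool_rot: [180.0, -0.0, 174.6]
force: [0.8, -0.1, -2.9]
grip_width: 0.0537
grasp_force: 20.0
pos [ 0.5479 -0.0868  0.3174] yaw 174.56 tx -0.01 ty 0.05 tz 1.99 spin 0.0
```

View pics/c3.png

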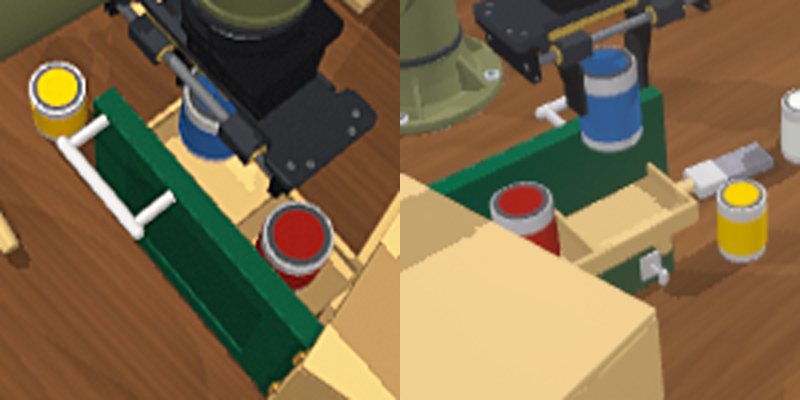

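The crops show the tin held upright above the empty bay between the door and the outer lip, clear of the red tin. Lowering now.

```bash
python3 -m pendant '[{"tx":-0.02,"ty":0.04,"tz":0.35,"spin":0,"claw":1},{"tx":0,"ty":0,"tz":0.45,"spin":0,"claw":1},{"tx":0,"ty":0,"tz":0.45,"spin":0,"claw":1},{"tx":0,"ty":0,"tz":0.35,"spin":0,"claw":1},{"tx":0,"ty":0,"tz":0.2,"spin":0,"claw":1},{"tx":0,"ty":0,"tz":0,"spin":0,"claw":1}]'
python3 -m pendant '[{"tx":0,"ty":0,"tz":0.06,"spin":0,"claw":1},{"tx":0,"ty":0,"tz":0.04,"spin":0,"claw":1},{"tx":0,"ty":0,"tz":0.04,"spin":0,"claw":1},{"tx":0,"ty":0,"tz":0.03,"spin":0,"claw":1},{"tx":0,"ty":0,"tz":0,"spin":0,"claw":1}]'
```

```text
time_s: 18.98
tool_pos: [0.5492, -0.0849, 0.2269]
tool_rot: [-180.0, -0.1, 174.6]
force: [-0.4, 0.3, -1.3]
grip_width: 0.0532
grasp_force: 20.0
time_s: 19.6
tool_pos: [0.5494, -0.0849, 0.219]
tool_rot: [180.0, -0.0, 174.5]
force: [0.3, 0.8, -1.7]
grip_width: 0.0536
grasp_force: 20.0
```

```bash
python3 -m pendant '[{"tx":0,"ty":0,"tz":0.03,"spin":0,"claw":1},{"tx":0,"ty":0,"tz":0,"spin":0,"claw":1}]' | grep -E '_pos|^force'
python3 -m pendant '[{"tx":0,"ty":0,"tz":0.03,"spin":0,"claw":1},{"tx":0,"ty":0,"tz":0,"spin":0,"claw":1}]'| grep -E '_pos|^force'
```

```text
tool_pos: [0.5496, -0.085, 0.2177]
force: [-0.3, -0.3, 0.1]
tool_pos: [0.5505, -0.0854, 0.2177]
force: [0.5, 0.0, 5.3]
```

Down at 5 N. Opening slowly, then waiting and rising.

```bash
python3 -m pendant '[{"tx":0,"ty":0,"tz":-0.02,"spin":0,"claw":0.3},{"tx":0,"ty":0,"tz":0,"spin":0,"claw":0.2},{"tx":0,"ty":0,"tz":0,"spin":0,"claw":0.2},{"tx":0,"ty":0,"tz":0,"spin":0,"claw":0.2},{"tx":0,"ty":0,"tz":0,"spin":0,"claw":0.2}]'
python3 -m pendant '[{"tx":0,"ty":0,"tz":-0.1,"spin":0,"claw":0.2},{"tx":0,"ty":0,"tz":-0.3,"spin":0,"claw":0.2},{"tx":0,"ty":0,"tz":-0.5,"spin":0,"claw":0.2},{"tx":0,"ty":0,"tz":-0.6,"spin":0,"claw":0.2},{"tx":0,"ty":0,"tz":-0.6,"spin":0,"claw":0.2},{"tx":0,"ty":0,"tz":0,"spin":0,"claw":0.2}]'
python3 - <<'E'
from h import *
th=1.29
go([*door(th,(-.08,.19)),.31],np.degrees(PHI+th)+90)
a=snap('scene','s4.png');b=snap('side','d4.png')
k=lambda i,y0,y1,x0,x1,w,h:cv2.resize(i[y0:y1,x0:x1,::-1],(w,h),interpolation=cv2.INTER_CUBIC)
cv2.imwrite('pics/c4.png',np.hstack([k(a,190,340,250,400,400,400),k(b,150,300,150,300,400,400)]))
h=cv2.cvtColor(b,cv2.COLOR_RGB2HSV); m=cv2.inRange(h,(105,120,60),(120,255,255))
N,l,st,ce=cv2.connectedComponentsWithStats(m)
for j in range(1,N):
    if st[j,4]>40: print(st[j],ce[j].round(1),onz('side',*ce[j],.235))
print(door(th,(.054,.169)))
E
```

```text
time_s: 20.72
tool_pos: [0.5494, -0.0849, 0.217]
tool_rot: [180.0, -0.0, 174.6]
force: [0.1, 0.3, 0.3]
grip_width: 0.0694
grasp_force: 0.0
time_s: 21.48
tool_pos: [0.5508, -0.0854, 0.3258]
tool_rot: [180.0, 0.3, 174.5]
force: [-0.1, 0.9, 0.5]
grip_width: 0.0695
grasp_force: 0.0
pos [ 0.5508 -0.0854  0.3258] yaw 174.54 tx 2.73 ty 0.44 tz 0.32 spin -0.01
[99  0  4 14 53] [100.5   6.1] [-1.51783884  0.59820083  0.235     ]
[224 203  15  10 120] [230.9 207.5] [ 0.55124719 -0.08663056  0.235     ]
[221 215  23  20 302] [232.6 226.1] [ 0.60685501 -0.12725712  0.235     ]
[ 0.54862918 -0.08431754]
```

View pics/c4.png

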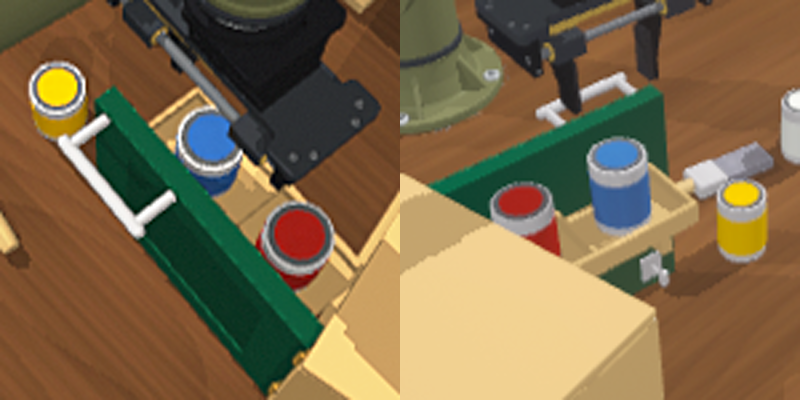

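The crops show the blue tin upright in its bay, clear of the lips, with the red tin undisturbed. Next I'll go back into the gap behind the bar to push the door.

```bash
python3 -c "
from h import *
th=1.29
go([*door(th,(-.0165,.19)),.24],np.degrees(PHI+th)+90)"
python3 -m pendant '[{"tx":0.4,"ty":0.2,"tz":0,"spin":0,"claw":1},{"tx":0.5,"ty":0.2,"tz":0,"spin":0,"claw":1},{"tx":0.4,"ty":0.04,"tz":0,"spin":0,"claw":1},{"tx":0.1,"ty":0,"tz":0,"spin":0,"claw":1},{"tx":0,"ty":0,"tz":0,"spin":0,"claw":1}]'
python3 - <<'E'
from h import *
th=1.29
go([*door(th,(-.0165,.19)),.24],np.degrees(PHI+th)+90)
im=snap('wrist','w5.png')
print(proj('wrist',[*door(th,(-.04,.19)),.24]))
h=cv2.cvtColor(im,cv2.COLOR_RGB2HSV); m=cv2.inRange(h,(0,0,200),(180,40,255)); N,l,st,ce=cv2.connectedComponentsWithStats(m)
for j in range(1,N):
    if st[j,4]>500: print(st[j],ce[j].round(1))
E
```

```text
pos [ 0.5495 -0.085   0.3226] yaw 174.54 tx 1.43 ty 0.43 tz 1.65 spin -0.0
time_s: 22.2
tool_pos: [0.4818, -0.0565, 0.3218]
tool_rot: [180.0, -0.0, 174.5]
force: [1.0, 0.7, 0.5]
grip_width: 0.0273
grasp_force: 0.0
pos [ 0.4818 -0.0565  0.3218] yaw 174.55 tx 0.03 ty -0.01 tz 1.64 spin -0.0
[279.2 188.8]
[ 410   99   37   37 1117] [427.8 116.8]
[ 201  183  159   67 3652] [278.8 201.9]
[  10  300   50   43 1528] [ 37.6 322.1]
```

```bash
python3 -m pendant '[{"tx":0,"ty":0,"tz":0.4,"spin":0,"claw":1},{"tx":0,"ty":0,"tz":0.4,"spin":0,"claw":1},{"tx":0,"ty":0,"tz":0.3,"spin":0,"claw":1},{"tx":0,"ty":0,"tz":0.1,"spin":0,"claw":1},{"tx":0,"ty":0,"tz":0,"spin":0,"claw":1}]'
python3 -m pendant '[{"tx":0,"ty":0,"tz":0.2,"spin":0,"claw":1},{"tx":0,"ty":0,"tz":0.2,"spin":0,"claw":1},{"tx":0,"ty":0,"tz":0.04,"spin":0,"claw":1},{"tx":0,"ty":0,"tz":0,"spin":0,"claw":1}]'
python3 -m pendant '[{"tx":-0.03,"ty":0,"tz":0,"spin":0,"claw":1},{"tx":-0.03,"ty":0,"tz":0,"spin":0,"claw":1},{"tx":-0.03,"ty":0,"tz":0,"spin":0,"claw":1},{"tx":-0.03,"ty":0,"tz":0,"spin":0,"claw":1},{"tx":0,"ty":0,"tz":0,"spin":0,"claw":1}]'
python3 -c "
from h import *
th=1.29
go([*door(th,(-.0105,.19)),.24],np.degrees(PHI+th)+90)"
```

```text
time_s: 22.88
tool_pos: [0.482, -0.0565, 0.2621]
tool_rot: [-180.0, -0.0, 174.5]
force: [0.5, 0.3, 0.4]
grip_width: 0.0005
grasp_force: 0.0
time_s: 23.38
tool_pos: [0.4817, -0.0564, 0.2399]
tool_rot: [-180.0, -0.0, 174.5]
force: [0.3, -0.2, 0.1]
grip_width: 0.0005
grasp_force: 0.0
time_s: 24.0
tool_pos: [0.4879, -0.057, 0.2401]
tool_rot: [-180.0, 0.0, 174.5]
force: [0.5, 0.1, -0.2]
grip_width: 0.0003
grasp_force: 0.0
pos [ 0.4879 -0.057   0.2401] yaw 174.55 tx 0.03 ty -0.01 tz 0.0 spin -0.0
```

```bash
python3 -m pendant '[{"tx":-0.07,"ty":0,"tz":0,"spin":0.25,"claw":1},{"tx":-0.13,"ty":0,"tz":0,"spin":0.5,"claw":1},{"tx":-0.2,"ty":0,"tz":0,"spin":0.75,"claw":1},{"tx":-0.265,"ty":0,"tz":0,"spin":1,"claw":1},{"tx":-0.265,"ty":0,"tz":0,"spin":1,"claw":1},{"tx":-0.265,"ty":0,"tz":0,"spin":1,"claw":1},{"tx":-0.265,"ty":0,"tz":0,"spin":1,"claw":1},{"tx":-0.265,"ty":0,"tz":0,"spin":1,"claw":1}]'
python3 -c "
from h import *
th=np.radians(env.get_obs()['tool_rot'][2])-np.pi/2-PHI;print(th)
go([*door(th,(-.0105,.19)),.24])"
```

```text
time_s: 25.0
tool_pos: [0.5709, -0.0814, 0.2398]
tool_rot: [-180.0, 0.0, 148.3]
force: [0.2, -0.1, 0.2]
grip_width: 0.0006
grasp_force: 0.3
0.8323490446322515
pos [ 0.5709 -0.0814  0.2398] yaw 148.34 tx 0.03 ty 0.01 tz -0.0 spin 0
```

```bash
python3 -m pendant '[{"tx":-0.265,"ty":0,"tz":0,"spin":1,"claw":1},{"tx":-0.265,"ty":0,"tz":0,"spin":1,"claw":1},{"tx":-0.265,"ty":0,"tz":0,"spin":1,"claw":1},{"tx":-0.265,"ty":0,"tz":0,"spin":1,"claw":1},{"tx":-0.265,"ty":0,"tz":0,"spin":1,"claw":1},{"tx":-0.265,"ty":0,"tz":0,"spin":1,"claw":1},{"tx":-0.2,"ty":0,"tz":0,"spin":0.75,"claw":1},{"tx":-0.2,"ty":0,"tz":0,"spin":0.75,"claw":1},{"tx":-0.13,"ty":0,"tz":0,"spin":0.5,"claw":1},{"tx":-0.07,"ty":0,"tz":0,"spin":0.25,"claw":1}]'
python3 -c "
from h import *
th=np.radians(env.get_obs()['tool_rot'][2])-np.pi/2-PHI;print(th)
go([*door(th,(-.0105,.19)),.24])"
```

```text
time_s: 26.25
tool_pos: [0.6446, -0.1599, 0.24]
tool_rot: [-180.0, 0.0, 115.4]
force: [-1.0, 0.9, -0.2]
grip_width: 0.0003
grasp_force: 0.0
0.25825580630820877
pos [ 0.6446 -0.1599  0.24  ] yaw 115.45 tx 0.05 ty 0.06 tz 0.0 spin 0
```

```bash
python3 -m pendant '[{"tx":-0.13,"ty":0,"tz":0,"spin":0.5,"claw":1},{"tx":-0.13,"ty":0,"tz":0,"spin":0.5,"claw":1},{"tx":-0.13,"ty":0,"tz":0,"spin":0.5,"claw":1},{"tx":-0.13,"ty":0,"tz":0,"spin":0.5,"claw":1},{"tx":-0.1,"ty":0,"tz":0,"spin":0.4,"claw":1},{"tx":0,"ty":0,"tz":0,"spin":0,"claw":1}]'
python3 - <<'E'
from h import *
th=np.radians(env.get_obs()['tool_rot'][2])-np.pi/2-PHI;print(th)
go([*door(th,(-.0105,.19)),.24]); go([*door(0,(-.0105,.19)),.24],100.65)
b=snap('side','d5.png');a=snap('scene','s5.png')
k=lambda i,y0,y1,x0,x1,w,h:cv2.resize(i[y0:y1,x0:x1,::-1],(w,h),interpolation=cv2.INTER_CUBIC)
cv2.imwrite('pics/c5.png',np.hstack([k(a,190,340,320,470,400,400),k(b,180,330,180,330,400,400)]))
E
```

```text
time_s: 27.0
tool_pos: [0.6559, -0.1889, 0.24]
tool_rot: [-180.0, 0.0, 105.9]
force: [-0.1, 0.1, -0.0]
grip_width: 0.0004
grasp_force: 0.0
0.09112696294815278
pos [ 0.6559 -0.1889  0.24  ] yaw 105.87 tx 0.05 ty 0.07 tz 0.0 spin 0
pos [ 0.6559 -0.1889  0.24  ] yaw 105.87 tx -0.29 ty 0.08 tz 0.0 spin 1.31
```

View pics/c5.png

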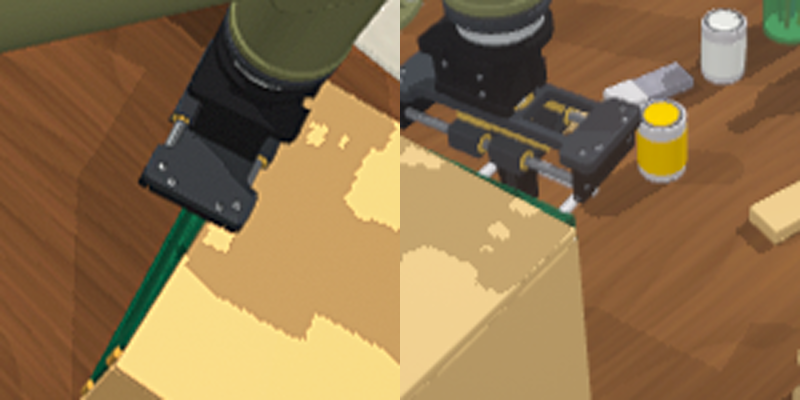

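The crops show the door ajar (a thin green strip) with the finger in the gap. Now easing it in.

```bash
python3 -m pendant '[{"tx":-0.05,"ty":0.02,"tz":0,"spin":0.25,"claw":1},{"tx":-0.05,"ty":0.02,"tz":0,"spin":0.25,"claw":1},{"tx":-0.05,"ty":0.02,"tz":0,"spin":0.25,"claw":1},{"tx":-0.04,"ty":0.02,"tz":0,"spin":0.25,"claw":1},{"tx":0,"ty":0,"tz":0,"spin":0,"claw":1}]' | grep -E '_pos|^force'
python3 -m pendant '[{"tx":-0.03,"ty":0,"tz":0,"spin":0.15,"claw":1},{"tx":-0.02,"ty":0,"tz":0,"spin":0.15,"claw":1},{"tx":0,"ty":0,"tz":0,"spin":0,"claw":1}]' | grep -E '_pos|^force'
python3 -c "
from h import *
go([*door(0,(-.0105,.19)),.24],100.65)"
```

```text
tool_pos: [0.6623, -0.1966, 0.24]
force: [0.1, -0.4, 0.4]
tool_pos: [0.6628, -0.1975, 0.24]
force: [-0.6, 3.5, 0.7]
pos [ 0.6628 -0.1975  0.24  ] yaw 100.8 tx -0.09 ty -0.0 tz 0.0 spin 0.04
```

```bash
python3 -m pendant '[{"tx":-0.02,"ty":0,"tz":0,"spin":0,"claw":1},{"tx":-0.02,"ty":0,"tz":0,"spin":0,"claw":1},{"tx":0,"ty":0,"tz":0,"spin":0,"claw":1}]' | grep -E '_pos|^force'
python3 -m pendant '[{"tx":-0.02,"ty":0,"tz":0,"spin":0,"claw":1},{"tx":0,"ty":0,"tz":0,"spin":0,"claw":1}]' | grep -E '_pos|^force'
```

```text
tool_pos: [0.663, -0.1981, 0.2401]
force: [-3.0, 7.3, 2.8]
tool_pos: [0.663, -0.1984, 0.24]
force: [-3.8, 7.7, 3.2]
```

```bash
python3 -m pendant '[{"tx":-0.015,"ty":0,"tz":0,"spin":0,"claw":1},{"tx":0,"ty":0,"tz":0,"spin":0,"claw":1}]' | grep -E '_pos|^force'
```

```text
tool_pos: [0.663, -0.1985, 0.24]
force: [-5.7, 9.4, 3.6]
```

```bash
python3 -m pendant '[{"tx":-0.015,"ty":0,"tz":0,"spin":0,"claw":1},{"tx":0,"ty":0,"tz":0,"spin":0,"claw":1}]' | grep -E '_pos|^force'
```

```text
tool_pos: [0.6631, -0.1987, 0.24]
force: [-4.9, 9.4, 3.3]
```

```bash
python3 -m pendant '[{"tx":-0.01,"ty":0,"tz":0,"spin":0,"claw":1},{"tx":0,"ty":0,"tz":0,"spin":0,"claw":1}]' | grep -E '_pos|^force'
```

```text
tool_pos: [0.6631, -0.1989, 0.2401]
force: [-5.8, 9.9, 4.4]
```

```bash
python3 -m pendant '[{"tx":-0.015,"ty":0,"tz":0,"spin":0,"claw":1},{"tx":0,"ty":0,"tz":0,"spin":0,"claw":1}]' | grep -E '_pos|^force'
```

```text
tool_pos: [0.6632, -0.1995, 0.24]
force: [-5.4, 10.8, 5.0]
```

```bash
python3 -m pendant '[{"tx":-0.015,"ty":0,"tz":0,"spin":0,"claw":1},{"tx":0,"ty":0,"tz":0,"spin":0,"claw":1}]' | grep -E '_pos|^force'
```

```text
tool_pos: [0.6639, -0.2027, 0.24]
force: [-3.2, 6.4, 1.3]
```

```bash
python3 -m pendant '[{"tx":-0.01,"ty":0,"tz":0,"spin":0,"claw":1},{"tx":0,"ty":0,"tz":0,"spin":0,"claw":1}]' | grep -E '_pos|^force'
```

```text
tool_pos: [0.6639, -0.2027, 0.24]
force: [-3.5, 7.1, 3.0]
```

The catch snapped: the tool jumped 3 mm and the force dropped. Now backing off within the gap.

```bash
python3 -m pendant '[{"tx":0.06,"ty":0,"tz":0,"spin":0,"claw":1},{"tx":0.06,"ty":0,"tz":0,"spin":0,"claw":1},{"tx":0.06,"ty":0,"tz":0,"spin":0,"claw":1},{"tx":0.02,"ty":0,"tz":0,"spin":0,"claw":1},{"tx":0,"ty":0,"tz":0,"spin":0,"claw":1}]' | grep -E '_pos|^force'
```

```text
tool_pos: [0.6622, -0.1959, 0.2401]
force: [-0.5, 0.5, -0.2]
```

```bash
python3 -m pendant '[{"tx":0,"ty":0,"tz":-0.3,"spin":0,"claw":1},{"tx":0,"ty":0,"tz":-0.5,"spin":0,"claw":1},{"tx":0,"ty":0,"tz":-0.8,"spin":0,"claw":1},{"tx":0,"ty":0,"tz":-0.8,"spin":0,"claw":1},{"tx":0.5,"ty":0,"tz":-0.4,"spin":0,"claw":1},{"tx":0.9,"ty":0,"tz":0,"spin":0,"claw":1},{"tx":0.9,"ty":0,"tz":0,"spin":0,"claw":1},{"tx":0.9,"ty":0,"tz":0,"spin":0,"claw":1},{"tx":0.9,"ty":0,"tz":0,"spin":0,"claw":1},{"tx":0.9,"ty":0,"tz":0,"spin":0,"claw":1}]'
python3 -m pendant '[{"tx":0.9,"ty":0,"tz":0,"spin":0,"claw":1},{"tx":0.9,"ty":0,"tz":0,"spin":0,"claw":1},{"tx":0,"ty":0,"tz":0,"spin":0,"claw":1},{"tx":0,"ty":0,"tz":0,"spin":0,"claw":1}]'
python3 - <<'E'
from h import *
a=snap('scene','s6.png');b=snap('side','d6.png');o=cv2.imread('pics/s0.png');p=cv2.imread('pics/d0.png')
k=lambda i,y0,y1,x0,x1:cv2.resize(i[y0:y1,x0:x1],(400,300),interpolation=cv2.INTER_CUBIC)
A=a[:,:,::-1];B=b[:,:,::-1]
cv2.imwrite('pics/c6.png',np.vstack([np.hstack([k(o,190,355,330,550),k(A,190,355,330,550)]),np.hstack([k(p,150,300,200,400),k(B,150,300,200,400)])]))
E
```

```text
time_s: 32.1
tool_pos: [0.6154, 0.0508, 0.3815]
tool_rot: [179.9, -0.0, 100.7]
force: [0.2, 0.4, -0.3]
grip_width: 0.0007
grasp_force: 0.0
time_s: 32.6
tool_pos: [0.5991, 0.1372, 0.381]
tool_rot: [179.9, 0.0, 100.7]
force: [0.7, -0.4, 0.9]
grip_width: 0.0003
grasp_force: 0.0
```

View pics/c6.png

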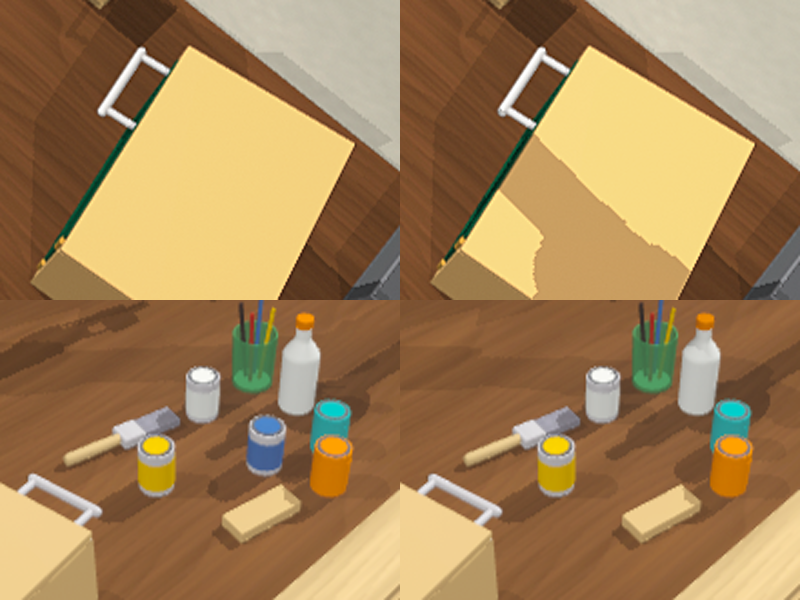

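The before-and-after crops match: the handle is at the same pixels (about (125,85) and (525,85)), the door is shut, and nothing else on the bench has moved.

```bash
python3 -c "
from cell import env
print(env.sign_off())"
```

```text
the job is handed in; nothing more can be done
None
```

The job is handed in: the blue tin was set upright in the empty bay beside the red tin, the door was pressed shut until the catch snapped (about 13 N at the wrist), and the bench looked unchanged; sign-off returned no verdict, and I could not see inside the rack once the door was shut.

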